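Shift the bench drive through its H-gate to the pegged slot

ROBOT

A 6-joint arm with a two-finger parallel gripper is mounted at the origin on a cart in front of the work surface, level with it; the furniture and walls round the work are solid. World frame = base frame: x ahead of the robot, y to its left, z up, the work surface at z = 0. Lengths are in m, angles in rad, forces in N, time in s.
With the tool pointing down it reaches from about 0.225 to 0.875 m from the base axis. Payload 3.4 kg.
Tool frame: the origin (TCP) lies at the very end of the fingers, on their centre line; the grasp point (between the pads) lies 19 mm behind it; z points along the fingers, y is the line along which they close (so a half turn about z gives the same grasp; the last joint's range is limited). The gripper opens to 85 mm and grips with 20 to 120 N. Pads are 22 mm wide; open, the fingers measure 114 mm over their backs; the gripper's body (76 mm by 85 mm) begins 54 mm behind the grasp point. The pads swing forward as they close: fully open they stand 13 mm farther back than shut.
Start: joints at [-1.294, 0.276, 1.505, -0, 1.361, -0.121], TCP at [0.223, -0.53, 0.231] pointing down, gripper open.
Joint ranges: [-2.89, 2.89], [-0.75, 2.08], [0.22, 2.7], [-1.18, 4.32], [0.11, 2.71], [-2.7, 2.7]. Speed limits (rad/s): [2.57, 2.57, 3.14, 3.14, 3.14, 3.14].

INTERFACE

Orientations are given as a unit quaternion [w, x, y, z].
In Python, from rig import get_state, optics, sign_off gives the robot as it stands.
- The arm moves only by the tool send_rows, never from a script. Its argument "increments" is a list of rows, each an object with "gripper": the gripper's target within -1 to 1 (shut at 1, half-way at 0, fully open at -1); "linear": the shift along the world's x, y, z in m, a list of three; "delta_rot": the turn, a rotation vector about the world's x, y, z in rad, a list of three. In form: [{"gripper": gripper, "linear": [dx, dy, dz], "delta_rot": [rx, ry, rz]}, ...]. A call has 1 to 8 rows; each row is the pose to reach, as a shift and turn from the pose commanded when the call began; what a row does not reach only later rows make up. A row lasts 1/10 s, in which the tool goes at most 50 mm and 8.59 degrees, less where a joint would pass 70% of its speed; a pose out of reach is approached as far as the arm can. A call with a gripper value outside its range is refused whole. The fingers move at their own pace and stop on an object; "newtons" is the grip in N (left out, the last holds). Time passes only in rows, so rows that repeat a pose let the fingers close. It gives the time, the measured TCP pose, the force, the opening and the grip force at its end, in the units of the state.
- get_state(): the state, without advancing time (a new reading comes with each control period).
- optics.get_image(name): name is "side" or "top" or "wrist"; returns a dict with "pixels" (384x512x3 uint8, blue, green, red), "K" (3x3 intrinsics, pixels), "rvec" (rotation vector, rad) and "tvec" (3), from world to camera coordinates, as OpenCV has them; the wrist camera has in their place "T_tool_cam" (4x4, takes a point from camera to tool coordinates, whose origin is the TCP and whose axes are the flange's). Camera axes: x right, y down, z forward; pixel columns grow to the right and rows downward; lengths in m; the calibration is good to about 2 mm. A picture is of the moment at which its call begins: read the wrist's pose just before it. There is no depth.
- sign_off(): hands the job in; it is judged then, once.
The state is a dict: "clock": time; "qpos": joint angles; "qd": joint speeds; "effort": joint torques, N m; "position": TCP position; "ee_rot": TCP orientation; "contact_force": force on the tool from outside, world axes, zero at the start; "moment": the same for the moment, N m; "width": finger opening in m; "gripper_force": force on a finger pad.
Only numpy, scipy, OpenCV 4.12 (cv2) and the standard library are available. Lean on these libraries where they do the work, as an engineer would, in place of code of your own. Each camera call takes 0.05 s, during which the arm holds its last target. There are 200 camera calls.

TASK

Push the bench drive's selector lever through the H-gate into the corner slot marked by the tall index peg, fully home to the end of that slot, and leave it there. Only push the ball knob with the fingers, gently: do not pinch it or force the lever against the gate. Leave the other things on the bench where they are.

Things in the scene. Friction and masses are not known exactly. Their poses are not given: they have to be found in the camera images.
- drive: Grey bench drive (gearbox, fixed to the bench), 160 (x) x 140 (y) mm, 115 mm tall, a dark round motor 68 mm across reaching 50 mm out of its back and a stub shaft on its front. Origin: centre of its underside; x points to the motor end (away from the robot at yaw 0), y to its left. The pivot of the selector lever lies 30 mm above the origin, inside.
- gate_center (a point): Centre of the top of the flat gate plate, 140 x 120 mm, 115 mm above the bench; axes as the drive's. Its double-H slot has three tracks along x at y = -30, 0, +30 mm (each x = -34..34 mm, 16 mm wide), joined only by one cross channel along y at x = 0 (16 mm wide, tooth corners rounded 7 mm): six slots, three to the motor end, three to the shaft end.
- ball (a point): Centre of the black 32 mm ball knob on the selector lever, 145 mm from the lever's pivot: at pivot + 145 mm x (sin a cos b, sin b, cos a cos b) in the drive's axes, a = fore_aft, b = sideways; 175 mm above the bench when upright. Starts in the middle track, anywhere along it. 1.5 to 2 N at the ball moves it; no spring, it stays where it is left.
- fore_aft (a joint): tilt of the lever along the drive's x, rad: 0 in the cross channel, +0.335 at the stop in a slot at the motor end, -0.335 at the stop in a slot at the shaft end
- sideways (a joint): tilt of the lever along the drive's y, rad: 0 in the middle track, about +0.35 in the left (+y) track, about -0.35 in the right (-y) track
- stem (a point): Point on the axis of the lever's 9 mm steel stem, 86 mm from its pivot, about at the top of the gate plate
- index_peg: Upright steel index peg, 14 mm thick and 24 mm tall on a 20 mm round foot, fixed on the gate plate just past the closed end of the wanted slot. Origin: centre of its foot, on the plate's top. It stands at one of four corners, x = +-50, y = +-30 mm in the drive's axes; the other three carry small flat steel plugs, 9 mm across and 3 mm tall.
- reagent: Bystander, loose: glass bottle with screw cap, 58 mm across, 114 mm tall, right of the drive. Origin: centre of its underside
- petri: Bystander, loose: petri dish, 70 mm across, 17 mm tall, left of the drive. Origin: centre of its underside
- timer: Bystander, loose: small lab timer, 60x66x25 mm, left and nearer the robot. Origin: centre of its underside
- marker: Bystander, loose: marker pen lying flat, 33x113x13 mm, right and nearer the robot. Origin: centre of its underside
- cap: Bystander, loose: white screw cap, 44 mm across, 23 mm tall, near right. Origin: centre of its underside

How it is judged:
By the outcome, as a careful person would: the job done as asked, in the order asked, and still so for the second after the job is handed in, with the robot touching nothing.
It also fails if it takes over 58 s, if anything falls off the work surface, if the arm or the gripper's body presses on something with over 40 N, if the wrist force passes 120 N, or if a joint passes its speed limit or range.

## Working session

There is one attempt and no reset: what is moved stays moved. The work goes in short steps, Python scripts to look and compute and a tool call to move; the robot and the scene stay as the last step left them, time stands still between calls to the robot, and variables do not carry over. Pictures are saved under pics/ and viewed, at most 10 in all, crops included, and the job is handed in when it is done.

Besides the shell and the picture viewer there is one more tool, called after "Emit:" as a command line: name --argument value ..., lists and objects as JSON in quotes. send_rows: Moves the arm, as the interface text tells. Its arguments: {"type":"object","properties":{"increments":{"type":"array"},"newtons":{"type":"number"}},"required":["increments"]}

```bash
mkdir -p pics
cat > h.py <<'E'
import numpy as np, cv2
from rig import get_state, optics, sign_off
def cam(n):
    d=optics.get_image(n); R=cv2.Rodrigues(np.array(d['rvec'],float))[0]; return d['pixels'],np.array(d['K']),R,np.array(d['tvec']).ravel()
def ray(K,R,t,u,v):
    return -R.T@t, R.T@np.linalg.inv(K)@np.array([u,v,1.])
def onz(c,u,v,z):
    o,d=ray(*c[1:],u,v); return o+d*(z-o[2])/d[2]
def proj(c,P):
    p=c[1]@(c[2]@np.array(P,float)+c[3]); return p[:2]/p[2]
E
python3 - <<'E'
from h import *
for n in('top','side'):
    c=cam(n); cv2.imwrite(f'pics/{n}0.png',c[0]); np.savez(f'{n}0.npz',*c); print(n,-c[2].T@c[3])
print(get_state())
E
```

```text
top [ 0.38933973 -0.01692189  1.01439089]
side [-0.52618576 -0.41497061  0.68090917]
{'clock': 0.1, 'qpos': array([-1.29401347e+00,  2.76539316e-01,  1.50600294e+00,  8.55390107e-06,
        1.36072204e+00, -1.21004986e-01]), 'qd': array([-0.00056281, -0.00012949, -0.00203605, -0.00042636, -0.00117675,
       -0.00071442]), 'effort': array([ 1.21876757e-03, -4.17699158e+01, -2.46404010e+01, -2.55913856e-04,
        5.81654444e-03, -1.77243760e-05]), 'position': array([ 0.2226078 , -0.52964553,  0.23052334]), 'ee_rot': array([-8.33611268e-04,  9.80285556e-01,  1.97584234e-01, -6.08658223e-05]), 'contact_force': array([-0.19376815,  0.47469786,  0.34831992]), 'moment': array([ 0.01707978, -0.02961875,  0.02636197]), 'gripper_force': 0.0, 'width': 0.08538152263351995}
```

View pics/top0.png

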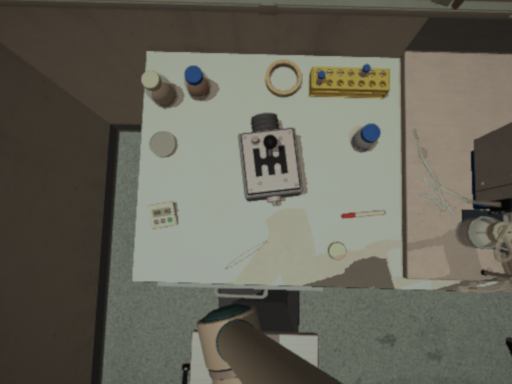

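View pics/side0.png

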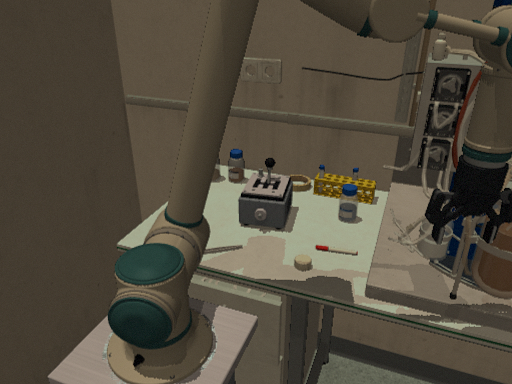

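The top view shows the drive at about (270,163), yawed slightly, with the ball at about (270,142) toward the motor end. In the side view the ball is at (270,162). I'll zoom in on the gate.

Run:
```python
import cv2,numpy as np
a=cv2.imread('pics/top0.png')[105:215,225:315]; b=cv2.imread('pics/side0.png')[145:235,225:305]
f=lambda i:cv2.resize(np.clip(i*1.4,0,255).astype('uint8'),(400,int(400*i.shape[0]/i.shape[1])),interpolation=cv2.INTER_CUBIC)
a,b=f(a),f(b); b=cv2.copyMakeBorder(b,0,a.shape[0]-b.shape[0],0,0,0)
cv2.imwrite('pics/z0.png',np.hstack([a,b]))
```

```text
(no output)
```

View pics/z0.png

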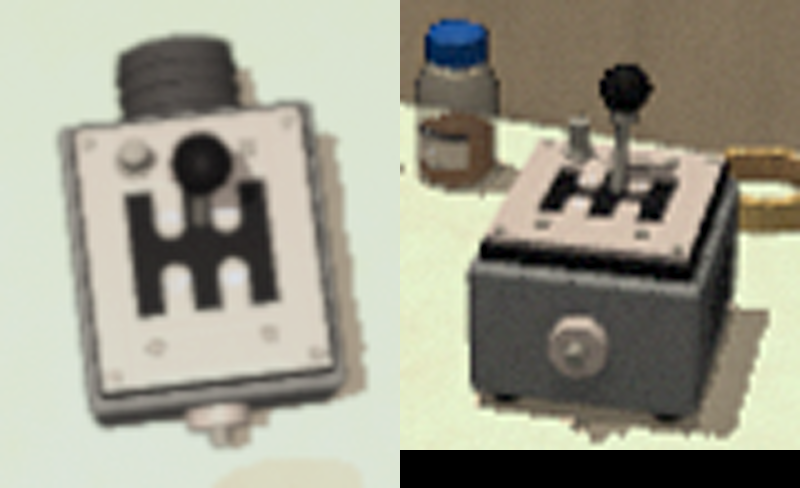

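The tall peg stands at the motor-end left corner (crop (137,155), image about (256,140)). The plugs are at the other corners, so the target is fore_aft +0.335, sideways +0.35. Next I'll measure the gate and the ball.

```bash
cat >> h.py <<'E'
def load(n):
    d=np.load(f'{n}.npz'); return [d[k] for k in d.files]
def ballxy(c,box):
    u0,v0,u1,v1=box; g=c[0][v0:v1,u0:u1].max(2); m=(g<45).astype('uint8')
    m=cv2.morphologyEx(m,cv2.MORPH_OPEN,np.ones((5,5),'uint8')); n,l,s,ce=cv2.connectedComponentsWithStats(m)
    return [(s[i],ce[i]+[u0,v0]) for i in range(1,n)]
def tri(c1,p1,c2,p2):
    P=[c[1]@np.c_[c[2],c[3]] for c in(c1,c2)]
    X=cv2.triangulatePoints(*P,np.array(p1,float).reshape(2,1),np.array(p2,float).reshape(2,1)).ravel(); return X[:3]/X[3]
E
python3 - <<'E'
from h import *
t,s=load('top0'),load('side0')
H=np.array([(125,194),(262,181),(281,300),(140,317)])/4.444+[224.6,104.6]
W=np.array([onz(t,*p,.115) for p in H]); print(W.round(4)); c=W.mean(0); print('H ctr',c)
e=(W[0]+W[1]-W[2]-W[3]); e2=(W[0]+W[3]-W[1]-W[2]); print('yaws',np.arctan2(e[1],e[0]),np.arctan2(-e2[0],e2[1]),np.linalg.norm(e)/2,np.linalg.norm(e2)/2)
# plate by mask
g=t[0][105:215,225:315].astype(int); m=((g[...,2]>=g[...,1])&(g.min(2)>110)).astype('uint8')
cn=max(cv2.findContours(m,0,2)[0],key=cv2.contourArea); bx=cv2.boxPoints(cv2.minAreaRect(cn))+[225,105]
B=np.array([onz(t,*p,.115) for p in bx]); print('plate',B.round(4),B.mean(0))
print(ballxy(t,(255,130,285,160)),ballxy(s,(258,150,285,175)))
peg=np.array([137,155])/4.444+[224.6,104.6]; print('peg',onz(t,*peg,.139))
print('ballz.17',onz(t,202/4.444+224.6,163/4.444+104.6,.167))
print('tri',tri(t,(202/4.444+224.6,163/4.444+104.6),s,(626-400)/5*np.array([1,0])+[224.6,144.6+89/5]))
E
```

```text
[[ 0.5983  0.0161  0.115 ]
 [ 0.6073 -0.0562  0.115 ]
 [ 0.5438 -0.0676  0.115 ]
 [ 0.5327  0.0062  0.115 ]]
H ctr [ 0.57054446 -0.02540381  0.115     ]
yaws 0.16381328259063097 0.13676548921473636 0.0654221578789069 0.07372639903606155
plate [[ 0.6311  0.044   0.115 ]
 [ 0.6484 -0.0759  0.115 ]
 [ 0.5101 -0.094   0.115 ]
 [ 0.4933  0.0239  0.115 ]] [ 0.57075525 -0.02551633  0.115     ]
[(array([ 10,   6,  11,  13, 126], dtype=int32), array([269.92063492, 141.8968254 ])), (array([24, 17,  5,  5, 25], dtype=int32), array([281., 149.])), (array([ 0, 20,  5, 10, 43], dtype=int32), array([256.6744186 , 154.74418605])), (array([23, 23,  7,  7, 42], dtype=int32), array([281.42857143, 156.28571429])), (array([12, 26,  7,  4, 27], dtype=int32), array([269.88888889, 157.55555556]))] [(array([ 8,  8,  9, 10, 78], dtype=int32), array([269.74358974, 162.42307692]))]
peg [0.6134255  0.00964396 0.139     ]
ballz.17 [ 0.6030683  -0.02378571  0.167     ]
tri [ 0.6021001  -0.02384276  0.17098491]
```

Emit:
send_rows --increments '[{"gripper":1,"linear":[0.0,0.0,0.03],"delta_rot":[0,0,0]},{"gripper":1,"linear":[0.427,0.512,0.04],"delta_rot":[0,0,-0.26]},{"gripper":1,"linear":[0.427,0.512,0.04],"delta_rot":[0,0,-0.26]},{"gripper":1,"linear":[0.427,0.512,0.04],"delta_rot":[0,0,-0.26]},{"gripper":1,"linear":[0.427,0.512,0.04],"delta_rot":[0,0,-0.26]},{"gripper":1,"linear":[0.427,0.512,0.04],"delta_rot":[0,0,-0.26]},{"gripper":1,"linear":[0.427,0.512,0.04],"delta_rot":[0,0,-0.26]},{"gripper":1,"linear":[0.427,0.512,0.04],"delta_rot":[0,0,-0.26]}]' --newtons 20

```text
clock: 0.9
position: [0.4469, -0.2605, 0.2663]
ee_rot: [-0.0, 0.998, 0.069, -0.0]
contact_force: [1.0, 0.2, 0.4]
width: 0.0003
gripper_force: 0.0
```

Emit:
send_rows --increments '[{"gripper":1,"linear":[0.202,0.243,0.0],"delta_rot":[0,0,0]},{"gripper":1,"linear":[0.202,0.243,0.0],"delta_rot":[0,0,0]},{"gripper":1,"linear":[0.202,0.243,0.0],"delta_rot":[0,0,0]},{"gripper":1,"linear":[0.202,0.243,0.0],"delta_rot":[0,0,0]},{"gripper":1,"linear":[0.202,0.243,0.0],"delta_rot":[0,0,0]},{"gripper":1,"linear":[0.202,0.243,0.0],"delta_rot":[0,0,0]},{"gripper":1,"linear":[0.202,0.243,0.0],"delta_rot":[0,0,0]},{"gripper":1,"linear":[0.202,0.243,0.0],"delta_rot":[0,0,0]}]'

```text
clock: 1.7
position: [0.649, -0.0172, 0.2652]
ee_rot: [-0.0, 0.998, 0.071, -0.001]
contact_force: [-0.3, -1.6, -0.1]
width: -0.0001
gripper_force: 0.0
```

Emit:
send_rows --increments '[{"gripper":1,"linear":[0,0,-0.04],"delta_rot":[0,0,0]},{"gripper":1,"linear":[0,0,-0.08],"delta_rot":[0,0,0]},{"gripper":1,"linear":[0,0,-0.11],"delta_rot":[0,0,0]},{"gripper":1,"linear":[0,0,-0.11],"delta_rot":[0,0,0]}]'

```text
clock: 2.1
position: [0.6435, -0.0206, 0.1517]
ee_rot: [-0.001, 0.998, 0.068, -0.006]
contact_force: [0.3, -0.3, -1.0]
width: -0.0001
gripper_force: 0.0
```

Run:
```python
from h import *
s=cam('side'); w=optics.get_image('wrist')['pixels']
a=cv2.resize(s[0][130:240,215:325],(500,500),interpolation=cv2.INTER_CUBIC); b=cv2.resize(w,(300,225)); b=cv2.copyMakeBorder(b,0,275,0,0,0)
cv2.imwrite('pics/z1.png',np.hstack([a,b])); print(get_state()['position'])
```

```text
[ 0.64759386 -0.02068346  0.15700502]
```

View pics/z1.png

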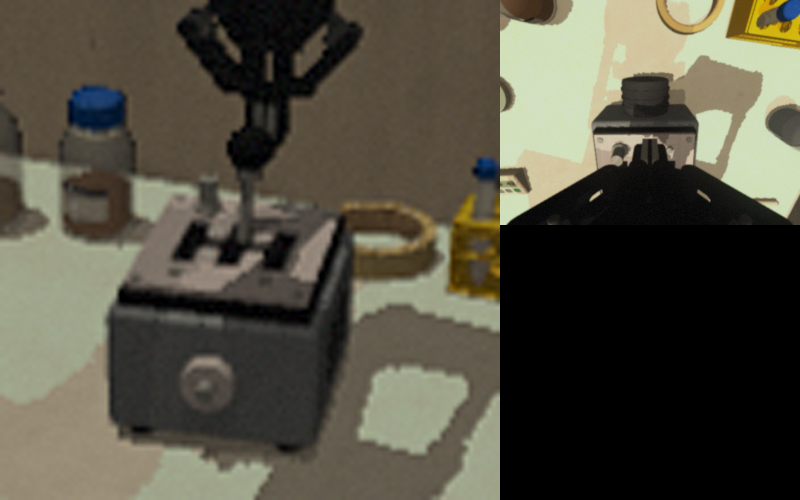

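The fingers hang behind the ball on its motor side (side crop: ball (250,150), fingers (285,130)). Now I'll push toward the shaft end.

Emit:
send_rows --increments '[{"gripper":1,"linear":[-0.006,0.002,0],"delta_rot":[0,0,0]},{"gripper":1,"linear":[-0.012,0.001,0],"delta_rot":[0,0,0]},{"gripper":1,"linear":[-0.018,0,0],"delta_rot":[0,0,0]},{"gripper":1,"linear":[-0.024,-0.001,0],"delta_rot":[0,0,0]},{"gripper":1,"linear":[-0.03,-0.002,0],"delta_rot":[0,0,0]},{"gripper":1,"linear":[-0.036,-0.003,0],"delta_rot":[0,0,0]},{"gripper":1,"linear":[-0.042,-0.003,0],"delta_rot":[0,0,0]},{"gripper":1,"linear":[-0.042,-0.003,0],"delta_rot":[0,0,0]}]'

```text
clock: 3.0
position: [0.605, -0.0225, 0.1566]
ee_rot: [0.0, 0.998, 0.069, -0.001]
contact_force: [0.0, -0.5, 0.4]
width: 0.0001
gripper_force: 0.3
```

```bash
cat >> h.py <<'E'
C=np.array([.5708,-.0255]); ex=np.array([.9905,.1375]); ey=np.array([-.1375,.9905])
def uv(p): d=np.array(p)[:2]-C; return (d@ex).round(4),(d@ey).round(4)
E
python3 - <<'E'
from h import *
p=get_state(); print(p['position'],uv(p['position']),p['contact_force'])
s=cam('side'); 
for r in ballxy(s,(245,140,300,185)): print(r)
for u in(0,.005,.01,.015):
    P=np.r_[C+u*ex,.03+.145*np.cos(u/.145)]; print(u,proj(s,P))
a=cv2.resize(s[0][130:240,215:325],(500,500),interpolation=cv2.INTER_CUBIC)
cv2.imwrite('pics/z2.png',a)
E
```

```text
[ 0.60503232 -0.02248583  0.15659765] (np.float64(0.0343), np.float64(-0.0017)) [ 0.01489742 -0.50726427  0.4274316 ]
(array([  7,   0,  27,  16, 248], dtype=int32), array([264.85080645, 145.51209677]))
(array([38,  0,  7,  6, 39], dtype=int32), array([285.79487179, 142.33333333]))
(array([26,  9,  5,  6, 30], dtype=int32), array([273. , 151.5]))
(array([19, 19, 10, 11, 89], dtype=int32), array([268.50561798, 163.80898876]))
0 [266.795513  165.0966793]
0.005 [267.14426108 164.47220978]
0.01 [267.48971517 163.90498429]
0.015 [267.83184656 163.39442028]
```

View pics/z2.png

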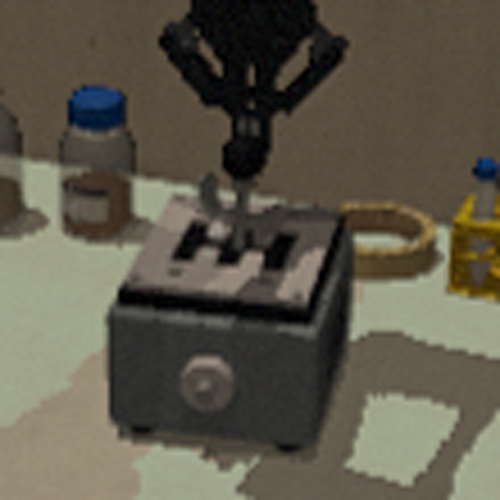

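The ball is now about 8–10 mm short of neutral (crop (245,157)). I'll push a little more, back off, rise and go round to the ball's right side.

Emit:
send_rows --increments '[{"gripper":1,"linear":[-0.004,-0.001,0],"delta_rot":[0,0,0]},{"gripper":1,"linear":[-0.008,-0.001,0],"delta_rot":[0,0,0]},{"gripper":1,"linear":[-0.008,-0.001,0],"delta_rot":[0,0,0]},{"gripper":1,"linear":[-0.008,-0.001,0],"delta_rot":[0,0,0]}]'

```text
clock: 3.45
position: [0.5977, -0.0234, 0.1564]
ee_rot: [0.0, 0.998, 0.069, -0.0]
contact_force: [-0.2, -0.2, -0.4]
width: -0.0
gripper_force: 0.3
```

Emit:
send_rows --increments '[{"gripper":1,"linear":[0.015,0.002,0],"delta_rot":[0,0,0]},{"gripper":1,"linear":[0.015,0.002,0],"delta_rot":[0,0,0]},{"gripper":1,"linear":[0.015,0.002,0.06],"delta_rot":[0,0,0]},{"gripper":1,"linear":[0.015,0.002,0.06],"delta_rot":[0,0,0]},{"gripper":1,"linear":[0.015,-0.053,0.06],"delta_rot":[0,0,0]},{"gripper":1,"linear":[-0.019,-0.053,0.06],"delta_rot":[0,0,0]},{"gripper":1,"linear":[-0.019,-0.053,0.06],"delta_rot":[0,0,0]},{"gripper":1,"linear":[-0.019,-0.053,0.06],"delta_rot":[0,0,0]}]'

```text
clock: 4.25
position: [0.5782, -0.0764, 0.2166]
ee_rot: [-0.0, 0.998, 0.068, -0.0]
contact_force: [0.6, 0.1, -0.2]
width: -0.0001
gripper_force: 0.0
```

Run:
```python
from h import *
p=get_state(); print(p['position'],uv(p['position']),p['contact_force'])
s=cam('side'); 
for r in ballxy(s,(245,150,300,185)): print(r)
for u in(-.01,-.005,0,.005):
    P=np.r_[C+u*ex,.03+.145*np.cos(u/.145)]; print(u,proj(s,P))
t=cam('top'); a=cv2.resize(np.clip(t[0][105:215,215:325]*1.3,0,255).astype('uint8'),(400,400),interpolation=cv2.INTER_CUBIC)
b=cv2.resize(s[0][130:240,215:325],(400,400),interpolation=cv2.INTER_CUBIC)
cv2.imwrite('pics/z3.png',np.hstack([a,b]))
```

```text
[ 0.57816728 -0.0763753   0.21661923] (np.float64(0.0003), np.float64(-0.0514)) [ 0.62865515  0.06081465 -0.22093632]
(array([19, 11,  9, 10, 79], dtype=int32), array([267.89873418, 165.18987342]))
-0.01 [266.08826376 166.51929231]
-0.005 [266.44350247 165.77889803]
0 [266.795513  165.0966793]
0.005 [267.14426108 164.47220978]
```

View pics/z3.png

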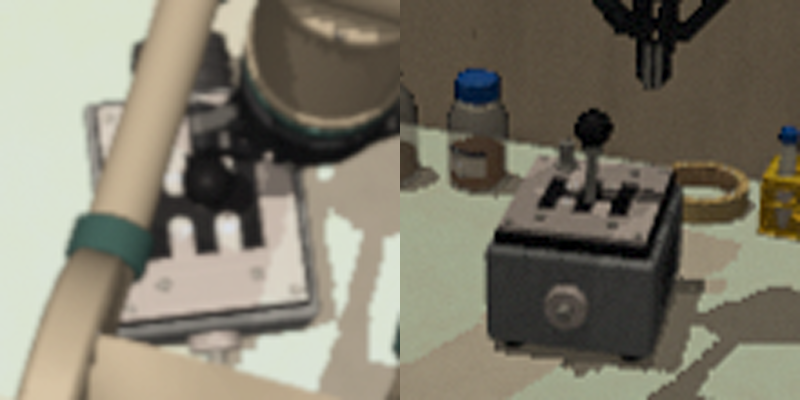

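The ball is upright at the cross channel (side crop (593,128), image (267.9,165.2), matching u≈0). The fingers are off to its right. I'll descend and push left.

Emit:
send_rows --increments '[{"gripper":1,"linear":[0,0,-0.03],"delta_rot":[0,0,0]},{"gripper":1,"linear":[0,0,-0.06],"delta_rot":[0,0,0]},{"gripper":1,"linear":[0,0,-0.06],"delta_rot":[0,0,0]},{"gripper":1,"linear":[-0.001,0.006,-0.06],"delta_rot":[0,0,0]},{"gripper":1,"linear":[-0.002,0.012,-0.06],"delta_rot":[0,0,0]},{"gripper":1,"linear":[-0.002,0.018,-0.06],"delta_rot":[0,0,0]},{"gripper":1,"linear":[-0.003,0.024,-0.06],"delta_rot":[0,0,0]},{"gripper":1,"linear":[-0.004,0.03,-0.06],"delta_rot":[0,0,0]}]'

```text
clock: 5.15
position: [0.5759, -0.0462, 0.1577]
ee_rot: [0.001, 0.998, 0.069, 0.001]
contact_force: [0.1, -1.9, 0.8]
width: -0.0001
gripper_force: 0.8
```

Emit:
send_rows --increments '[{"gripper":1,"linear":[-0.001,0.006,0],"delta_rot":[0,0,0]},{"gripper":1,"linear":[-0.002,0.012,0],"delta_rot":[0,0,0]},{"gripper":1,"linear":[-0.003,0.018,0],"delta_rot":[0,0,0]},{"gripper":1,"linear":[-0.003,0.024,0],"delta_rot":[0,0,0]},{"gripper":1,"linear":[-0.004,0.028,0],"delta_rot":[0,0,0]},{"gripper":1,"linear":[-0.004,0.03,0],"delta_rot":[0,0,0]},{"gripper":1,"linear":[-0.004,0.03,0],"delta_rot":[0,0,0]}]'

```text
clock: 5.85
position: [0.5706, -0.016, 0.1563]
ee_rot: [-0.0, 0.998, 0.069, -0.001]
contact_force: [-0.0, -0.4, -0.6]
width: -0.0002
gripper_force: 0.2
```

```bash
cat >> h.py <<'E'
def ballp(a,b): 
    l=.145*np.array([np.sin(a)*np.cos(b),np.sin(b),np.cos(a)*np.cos(b)]); return np.r_[C+l[0]*ex+l[1]*ey,.03+l[2]]
E
python3 - <<'E'
from h import *
p=get_state(); print(p['position'],uv(p['position']),p['contact_force'])
s=cam('side'); 
for r in ballxy(s,(235,150,285,190)): print(r)
for b in(.25,.3,.35): print(b,proj(s,ballp(0,b)))
cv2.imwrite('pics/z4.png',cv2.resize(s[0][130:240,205:315],(500,500),interpolation=cv2.INTER_CUBIC))
E
```

```text
[ 0.57064435 -0.0159514   0.15628295] (np.float64(0.0012), np.float64(0.0095)) [-0.02981864 -0.35146822 -0.60903949]
(array([ 16,   0,  19,  11, 153], dtype=int32), array([260.92156863, 154.53594771]))
(array([15, 11, 11,  9, 84], dtype=int32), array([254.77380952, 165.03571429]))
0.25 [255.05581724 165.34860417]
0.3 [252.7932789  165.73144836]
0.35 [250.5740173  166.22196017]
```

View pics/z4.png

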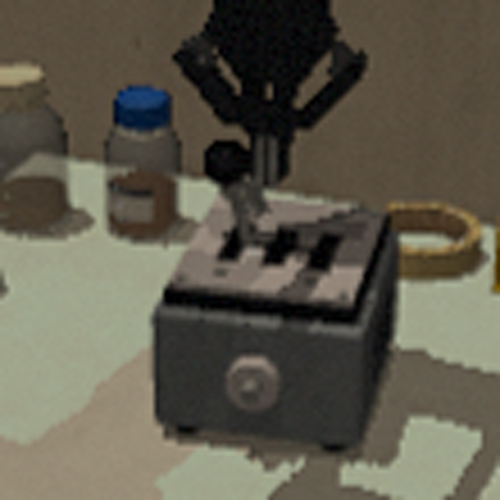

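The ball is tilted left to about sideways 0.28 (crop (228,158)). I need about 9 mm more.

Emit:
send_rows --increments '[{"gripper":1,"linear":[-0.0005,0.003,0],"delta_rot":[0,0,0]},{"gripper":1,"linear":[-0.001,0.006,0],"delta_rot":[0,0,0]},{"gripper":1,"linear":[-0.001,0.009,0],"delta_rot":[0,0,0]},{"gripper":1,"linear":[-0.001,0.009,0],"delta_rot":[0,0,0]}]'

```text
clock: 6.3
position: [0.57, -0.0069, 0.1566]
ee_rot: [-0.0, 0.998, 0.069, -0.0]
contact_force: [-0.2, -0.6, -0.3]
width: -0.0
gripper_force: 0.4
```

Emit:
send_rows --increments '[{"gripper":1,"linear":[0.002,-0.015,0],"delta_rot":[0,0,0]},{"gripper":1,"linear":[-0.02,-0.018,0],"delta_rot":[0,0,0]},{"gripper":1,"linear":[-0.046,-0.021,0],"delta_rot":[0,0,0]},{"gripper":1,"linear":[-0.046,-0.021,0],"delta_rot":[0,0,0]},{"gripper":1,"linear":[-0.05,0.005,0],"delta_rot":[0,0,0]},{"gripper":1,"linear":[-0.052,0.024,0],"delta_rot":[0,0,0]},{"gripper":1,"linear":[-0.052,0.024,0],"delta_rot":[0,0,0]},{"gripper":1,"linear":[-0.052,0.024,0],"delta_rot":[0,0,0]}]'

```text
clock: 7.1
position: [0.519, 0.0162, 0.1568]
ee_rot: [0.0, 0.998, 0.069, 0.001]
contact_force: [-0.3, -0.3, -0.3]
width: -0.0003
gripper_force: 0.0
```

Run:
```python
from h import *
p=get_state(); print(p['position'],uv(p['position']),p['contact_force'])
s=cam('side'); 
for b in(.3,.35): print(b,proj(s,ballp(0,b)))
print(proj(s,ballp(.335,.35)))
t=cam('top'); a=cv2.resize(np.clip(t[0][105:215,215:325]*1.3,0,255).astype('uint8'),(400,400),interpolation=cv2.INTER_CUBIC)
b=cv2.resize(s[0][130:240,205:315],(400,400),interpolation=cv2.INTER_CUBIC)
cv2.imwrite('pics/z5.png',np.hstack([a,b]))
```

```text
[0.51902986 0.01615004 0.15680888] (np.float64(-0.0456), np.float64(0.0484)) [-0.34414463 -0.27595112 -0.34909464]
0.3 [252.7932789  165.73144836]
0.35 [250.5740173  166.22196017]
[254.05699119 162.82684266]
```

View pics/z5.png

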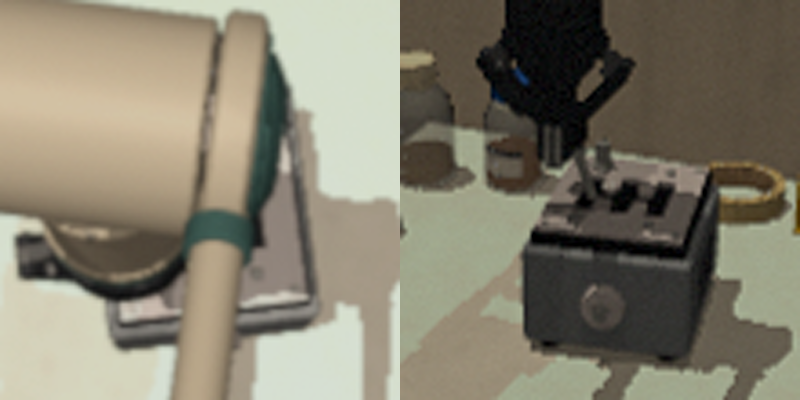

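The fingers now stand in front of the ball and hide it in the side view. The lever leans left, its stem in the left track (crop (585,180)). I'll lower by 10 mm and push toward the motor.

Emit:
send_rows --increments '[{"gripper":1,"linear":[0,0,-0.01],"delta_rot":[0,0,0]},{"gripper":1,"linear":[0.008,0.001,-0.01],"delta_rot":[0,0,0]},{"gripper":1,"linear":[0.016,0.002,-0.01],"delta_rot":[0,0,0]},{"gripper":1,"linear":[0.022,0.003,-0.01],"delta_rot":[0,0,0]},{"gripper":1,"linear":[0.028,0.004,-0.01],"delta_rot":[0,0,0]},{"gripper":1,"linear":[0.034,0.005,-0.01],"delta_rot":[0,0,0]},{"gripper":1,"linear":[0.04,0.0055,-0.01],"delta_rot":[0,0,0]},{"gripper":1,"linear":[0.04,0.0055,-0.01],"delta_rot":[0,0,0]}]'

```text
clock: 8.0
position: [0.5592, 0.0223, 0.1465]
ee_rot: [0.0, 0.998, 0.069, 0.0]
contact_force: [-0.4, 0.4, 0.7]
width: 0.0
gripper_force: 0.1
```

Emit:
send_rows --increments '[{"gripper":1,"linear":[0.005,0.0007,0],"delta_rot":[0,0,0]},{"gripper":1,"linear":[0.01,0.0014,0],"delta_rot":[0,0,0]},{"gripper":1,"linear":[0.015,0.002,0],"delta_rot":[0,0,0]},{"gripper":1,"linear":[0.018,0.0025,0],"delta_rot":[0,0,0]},{"gripper":1,"linear":[0.018,0.0025,0],"delta_rot":[0,0,0]},{"gripper":1,"linear":[0.018,0.0025,0],"delta_rot":[0,0,0]}]'

```text
clock: 8.6
position: [0.5765, 0.0248, 0.1467]
ee_rot: [0.0, 0.998, 0.069, 0.0]
contact_force: [-0.8, 0.0, -0.5]
width: 0.0001
gripper_force: 0.2
```

Emit:
send_rows --increments '[{"gripper":1,"linear":[0.002,0.0003,0],"delta_rot":[0,0,0]},{"gripper":1,"linear":[0.004,0.0005,0],"delta_rot":[0,0,0]},{"gripper":1,"linear":[0.004,0.0005,0],"delta_rot":[0,0,0]},{"gripper":1,"linear":[0.004,0.0005,0],"delta_rot":[0,0,0]}]'

```text
clock: 9.0
position: [0.5801, 0.0252, 0.1466]
ee_rot: [0.0, 0.998, 0.069, 0.0]
contact_force: [-1.1, 0.5, 0.2]
width: 0.0004
gripper_force: 0.5
```

Emit:
send_rows --increments '[{"gripper":1,"linear":[0.001,0.0001,0],"delta_rot":[0,0,0]},{"gripper":1,"linear":[0.001,0.0001,0],"delta_rot":[0,0,0]},{"gripper":1,"linear":[0.001,0.0001,0],"delta_rot":[0,0,0]}]'

```text
clock: 9.3
position: [0.5809, 0.0253, 0.1465]
ee_rot: [0.0, 0.998, 0.069, -0.0]
contact_force: [-2.4, 0.8, -0.8]
width: 0.0003
gripper_force: 0.9
```

Emit:
send_rows --increments '[{"gripper":1,"linear":[0.001,0.0001,0],"delta_rot":[0,0,0]},{"gripper":1,"linear":[0.001,0.0001,0],"delta_rot":[0,0,0]},{"gripper":1,"linear":[0.001,0.0001,0],"delta_rot":[0,0,0]}]'

```text
clock: 9.6
position: [0.5815, 0.0253, 0.1464]
ee_rot: [0.0, 0.998, 0.069, -0.001]
contact_force: [-3.8, -0.8, -0.3]
width: 0.0003
gripper_force: 1.8
```

Emit:
send_rows --increments '[{"gripper":1,"linear":[0.001,0.0001,0],"delta_rot":[0,0,0]},{"gripper":1,"linear":[0.001,0.0001,0],"delta_rot":[0,0,0]},{"gripper":1,"linear":[0.001,0.0001,0],"delta_rot":[0,0,0]}]'

```text
clock: 9.9
position: [0.5818, 0.0254, 0.1463]
ee_rot: [0.0, 0.998, 0.069, -0.001]
contact_force: [-5.1, -0.9, -0.4]
width: -0.0001
gripper_force: 2.7
```

The lever is against the stop: the tool has stalled and the force is rising, at the predicted position. I'll back straight off, rise and move toward the robot's right for a clear view.

Emit:
send_rows --increments '[{"gripper":1,"linear":[-0.015,-0.002,0],"delta_rot":[0,0,0]},{"gripper":1,"linear":[-0.04,-0.0055,0],"delta_rot":[0,0,0]},{"gripper":1,"linear":[-0.05,-0.007,0.04],"delta_rot":[0,0,0]},{"gripper":1,"linear":[-0.05,-0.007,0.09],"delta_rot":[0,0,0]},{"gripper":1,"linear":[-0.08,-0.05,0.11],"delta_rot":[0,0,0]},{"gripper":1,"linear":[-0.12,-0.09,0.12],"delta_rot":[0,0,0]},{"gripper":1,"linear":[-0.16,-0.13,0.12],"delta_rot":[0,0,0]},{"gripper":1,"linear":[-0.18,-0.17,0.12],"delta_rot":[0,0,0]}]'

```text
clock: 10.7
position: [0.4106, -0.134, 0.2682]
ee_rot: [0.002, 0.998, 0.07, 0.003]
contact_force: [2.3, -1.0, -0.4]
width: -0.0001
gripper_force: 0.0
```

Emit:
send_rows --increments '[{"gripper":1,"linear":[-0.02,-0.25,0.0],"delta_rot":[0,0,0]},{"gripper":1,"linear":[-0.02,-0.25,0.0],"delta_rot":[0,0,0]},{"gripper":1,"linear":[-0.02,-0.25,0.0],"delta_rot":[0,0,0]},{"gripper":1,"linear":[-0.02,-0.25,0.0],"delta_rot":[0,0,0]},{"gripper":1,"linear":[-0.02,-0.25,0.0],"delta_rot":[0,0,0]},{"gripper":1,"linear":[-0.02,-0.25,0.0],"delta_rot":[0,0,0]},{"gripper":1,"linear":[-0.02,-0.25,0.0],"delta_rot":[0,0,0]}]'

```text
clock: 11.4
position: [0.391, -0.3849, 0.2665]
ee_rot: [0.001, 0.998, 0.068, 0.001]
contact_force: [0.1, 1.1, 0.8]
width: -0.0001
gripper_force: 0.0
```

Run:
```python
from h import *
p=get_state(); print(p['position'],p['contact_force'])
s=cam('side'); t=cam('top')
for c,bx in((s,(240,150,268,176)),(t,(240,125,275,155))):
    for r in ballxy(c,bx): print(r)
    for a in(.25,.3,.335): print(a,proj(c,ballp(a,.35)))
a=cv2.resize(np.clip(t[0][105:215,215:325]*1.3,0,255).astype('uint8'),(400,400),interpolation=cv2.INTER_CUBIC)
b=cv2.resize(s[0][130:240,205:315],(400,400),interpolation=cv2.INTER_CUBIC)
cv2.imwrite('pics/z6.png',np.hstack([a,b]))
```

```text
[ 0.39103537 -0.38487563  0.2664709 ] [0.14542067 1.05309825 0.75001517]
(array([11,  9,  8,  8, 62], dtype=int32), array([254.5, 162.5]))
0.25 [253.21599743 163.20926126]
0.3 [253.71507637 162.94528379]
0.335 [254.05699119 162.82684266]
(array([  1,   9,  13,  12, 134], dtype=int32), array([247.05223881, 139.35820896]))
(array([27, 27,  5,  3, 15], dtype=int32), array([269., 153.]))
0.25 [246.58495927 143.71498608]
0.3 [246.31533784 141.06288748]
0.335 [246.13428434 139.26292866]
```

View pics/z6.png

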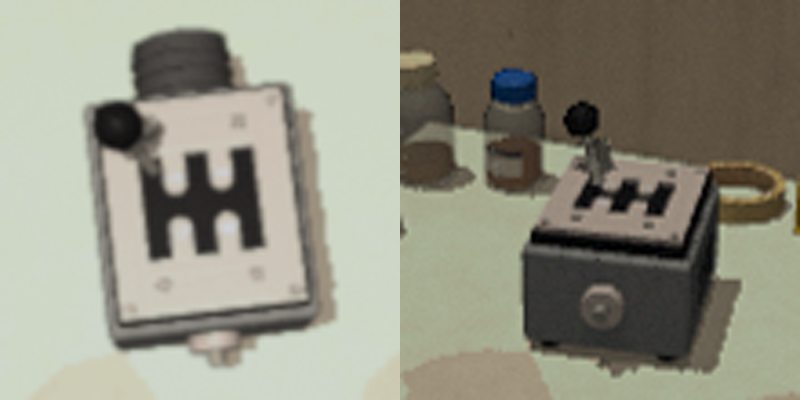

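The lever sits in the motor-end left slot by the peg. The top-view ball is at (247.1,139.4), against a predicted (246.1,139.3) at full stop, so it is fully home.

```bash
python3 -c "
from rig import sign_off; print(sign_off())"
```

```text
the job is handed in; nothing more can be done
None
```

The selector lever is fully home in the motor-end left slot marked by the tall peg, the arm is clear of everything, and the job was handed in at about 11.5 s with a highest reading of about 5 N between moves.

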